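# Portion dippers on the drying hook

### The arm

A 7-joint arm with a two-finger parallel gripper is mounted at the origin on the work surface. World frame = base frame: x ahead of the robot, y to its left, z up, the work surface at z = 0. Lengths are in m, angles in rad, forces in N, time in s.
With the tool pointing down it reaches from about 0.4 to 0.85 m from the base axis. Payload 4.5 kg.
Tool frame: the origin (TCP) lies at the very end of the fingers, on their centre line; the grasp point (between the pads) lies behind it (r.grip_depth is the z of the grasp point in the tool frame, in m); z points along the fingers, y is the direction in which the jaws open and shut (so a half turn about z gives the same grasp; the last joint's range is limited). The gripper opens to 88 mm and grips with 3 to 60 N. Pads are 18 mm wide; open, the fingers measure 123 mm over their backs; the gripper's body (75 mm by 187 mm) begins 45 mm behind the grasp point.
Start: joints at [1.183, 0.689, -0.195, 1.565, 0.157, 0.902, -0.215], TCP at [0.256, -0.57, 0.239] pointing down, gripper open.
Joint ranges: [-3.01, 3.01], [-0.46, 2.08], [-1.47, 1.51], [0.13, 2.56], [-1, 4.14], [0.04, 2.09], [-2.66, 2.66]. Speed limits (rad/s): [2.57, 2.57, 3.14, 3.14, 3.14, 3.14, 3.14].

### API

Orientations are given as a unit quaternion [x, y, z, w].
In Python, from plant import sensors, cams, r gives the robot as it stands. The module is installed in compiled form; this text tells all that it offers.
- The arm moves only by the tool drive_tool, never from a script. Its argument "series" is a list that holds one entry, the list of rows, each a list of 5 numbers: the shift along the world's x, y, z in mm, then the turn about the world's z in rad, then the finger opening in mm, from 0 to 88.1. A call has 1 to 10 rows; each row shifts and turns the commanded pose from where the row before left it; what a row does not reach is not made up. A row lasts 1/10 s, in which the tool goes at most 50 mm and 8.59 degrees, less where a joint would pass 70% of its speed; a pose out of reach is approached as far as the arm can. A call with a gripper value outside its range is refused whole. The fingers move at their own pace and stop on an object; "force" is the grip in N (left out, the last holds). Time passes only in rows, so rows that do not move let the fingers close. It gives the time, the measured TCP pose, the force and the opening at its end, in the units of the state.
- sensors.get_state(): the state, without advancing time (a new reading comes with each control period).
- cams.snapshot(name): name is "scene" or "top"; returns the picture (400x640x3 uint8, blue, green, red); there is no depth.
- cams.camera_model(name): a dict with "fx", "fy", "cx", "cy" (pixels), "distortion" ([k1, k2, p1, p2, k3] as OpenCV has them; the pictures are not rectified), "camera_from_world" (4x4, takes a point from world to camera coordinates). Camera axes: x right, y down, z forward; pixel columns grow to the right and rows downward; lengths in m; the calibration is good to about 2 mm. A picture is of the moment at which its call begins. camera_model takes no time and is no camera call.
- r.finish_job(): hands the job in, once; it reports no verdict.
Trained networks look in the newest picture that a camera, given by its name, has taken for a name from the list of things; names that differ only in an ending like _2 or _b are one class to them, and where a whole thing is asked for, a point or a joint stands for the part that bears it (a point fixed in the world has none). Each returns a list of dicts, best first, with "confidence" (0 to 1); they miss things now and then, are a little off and sometimes report something else, mostly with a low value. They report only what shows in the picture. A call takes as long as a camera call. They do not tell look-alikes from the thing itself.
- cams.trace(camera, name): "mask" (400x640 bool, what is visible of it) and "at" ([column, row] in pixels, amid what is visible of it).
- cams.mark_of(camera, name): "at" ([column, row] in pixels: a listed point, or the origin of a listed thing).
The state is a dict: "clock": time; "q": joint angles; "qd": joint speeds; "joint_torque": joint torques, N m; "tool_pos": TCP position; "eef_rot": TCP orientation; "contact_force": force on the tool from outside, world axes, zero at the start; "moment": the same for the moment, N m; "opening": opening from 0.0 (shut) to 1.0 (fully open).
Only numpy, scipy, OpenCV 4.12 (cv2) and the standard library are available. Lean on these libraries where they do the work, as an engineer would, in place of code of your own. Each camera call takes 0.05 s, during which the arm holds its last target.

### The job

Hang the two steel portion dippers by their handle loops on the hook of the drying stand, the large one first and farther in towards the post, then the small one in front of it, nearer the hook's tip, each with the strap at the back of its cup on the post's side. Let go of both and leave them hanging upright and still.

Things in the scene. Friction and masses are not known exactly. Their poses are not given: they have to be found in the camera images.
- dipper_large: Large steel dipper, 199 mm tall, upright, ~240 g: cup 76 mm across, 60 high; strap up its back (+x) to an upright loop over the cup, 44 wide (y) x 52 high x 14 deep outside, 4 mm strap, opening 36 x 44 high. Origin: centre of the opening, 173 mm above the cup's underside. z up, x through the loop to the strap side, y across. Grip from above across the loop (y, 44 mm). Hangs upright.
- dipper_small: Small steel dipper, 109 mm tall, upright, ~120 g: cup 48 mm across, 42 high; strap up its back (+x) to an upright loop over the cup, 44 wide (y) x 52 high x 14 deep outside, 4 mm strap, opening 36 x 44 high. Origin: centre of the opening, 83 mm above the cup's underside. z up, x through the loop to the strap side, y across. Grip from above across the loop (y, 44 mm). Hangs upright.
- stand: Fixed dark stand: foot 150 mm across, 12 thick, 16 mm post, 240 high, hook at its top: level bar 8 mm thick along -x (towards the robot), axis z 240, y 0, to x -150; tip turns up to x -166, 16 above the axis. Nothing is above the bar. Origin: foot's underside centre, z up. Hung loop centres: z 222 mm; good places x -70 (large), -115 (small).
Not all that is in view belongs to the job. Leave any turquoise look-alike of the stand alone.

How it is judged:
On the way, in this order (a step that is already met when the one before it is completed fails the run):
1. the large dipper hangs by its loop on the hook, let go (x of dipper_large in the frame of stand between -0.15 and -0.035 m and y of dipper_large in the frame of stand between -0.018 and 0.018 m and z of dipper_large in the frame of stand between 0.208 and 0.232 m and angle between dipper_large's own z axis and vertical below 0.26 rad and x of stand in the frame of dipper_large above 0 m and contact force between dipper_large and stand above 0.2 N and contact force between dipper_large and the fingers below 0.1 N), for 0.2 s.
2. then the small dipper hangs on the same hook in front of it, let go (x of dipper_small in the frame of stand between -0.15 and -0.035 m and y of dipper_small in the frame of stand between -0.018 and 0.018 m and z of dipper_small in the frame of stand between 0.208 and 0.232 m and angle between dipper_small's own z axis and vertical below 0.26 rad and x of stand in the frame of dipper_small above 0 m and contact force between dipper_small and stand above 0.2 N and contact force between dipper_small and the fingers below 0.1 N and distance between dipper_small and dipper_large above 0.015 m and x of dipper_small in the frame of dipper_large below -0.012 m), for 0.2 s.
At the end, for the whole second after the job is handed in: Both hang still, upright within 15 degrees, on the hook's level bar: loop centres 35 to 150 mm from the post along the bar, within 18 mm of it sideways, 208 to 232 mm high; the small one's loop at least 12 mm nearer the tip (centres 15 mm apart); strap sides to the post; large hung first (all of step 1 and all of step 2 and linear speed of each of dipper_large, dipper_small below 0.03 m/s and angular speed of each of dipper_large, dipper_small below 0.4 rad/s); the robot touches nothing.
It also fails if it takes over 64 s, if anything falls off the work surface, if the arm or the gripper's body presses on something with over 40 N, if the wrist force passes 120 N, or if a joint passes its speed limit or range.

## Working session

There is one attempt and no reset: what is moved stays moved. The work goes in short steps, Python scripts to look and compute and a tool call to move; the robot and the scene stay as the last step left them, time stands still between calls to the robot, and variables do not carry over. Pictures are saved under pics/ and viewed, and the job is handed in when it is done.

Besides the shell and the picture viewer there is one more tool, called in YAML: its name, and indented under it one key for each argument. drive_tool: Moves the arm, as the interface text tells. Its arguments: {"type":"object","properties":{"series":{"type":"array","items":{"type":"array","items":{"type":"array","items":{"type":"number"}}}},"force":{"type":"number"}},"required":["series"]}

```bash
mkdir -p pics; python3 - <<'E'
from plant import sensors,cams,r
import cv2
for n in("scene","top"):
    cv2.imwrite(f"pics/{n}0.png",cams.snapshot(n))
    m=cams.camera_model(n);print(n,m)
    for t in("dipper_large","dipper_small","stand"):
        for f in("mark_of","trace"):
            print(t,f,[(round(d["confidence"],2),[round(float(x)) for x in d["at"]]) for d in getattr(cams,f)(n,t)])
print(sensors.get_state(),r.grip_depth)
E
```

```text
scene {'fx': 450.78714604819396, 'fy': 450.78714604819396, 'cx': 323.57540281004736, 'cy': 189.69720288335412, 'distortion': array([-0.01027592,  0.        ,  0.        ,  0.        ,  0.        ]), 'camera_from_world': array([[ 0.37380935,  0.92742582,  0.01216188, -0.19474025],
       [ 0.74353086, -0.29179828, -0.60167735, -0.29889176],
       [-0.55446229,  0.23395535, -0.79864664,  1.39753939],
       [ 0.        ,  0.        ,  0.        ,  1.        ]])}
dipper_large mark_of [(0.57, [419, 148])]
dipper_large trace [(0.59, [414, 175])]
dipper_small mark_of [(0.58, [198, 239])]
dipper_small trace [(0.97, [202, 246]), (0.73, [334, 284])]
stand mark_of [(0.88, [383, 137]), (0.84, [337, 288])]
stand trace [(0.89, [381, 130])]
top {'fx': 471.29294104503816, 'fy': 471.29294104503816, 'cx': 317.53249171355657, 'cy': 196.97732068144316, 'distortion': array([-0.1103626,  0.       ,  0.       ,  0.       ,  0.       ]), 'camera_from_world': array([[-0.02842751, -0.9994431 , -0.01747482,  0.021714  ],
       [-0.98943612,  0.03062041, -0.14169885,  0.51613707],
       [ 0.14215502,  0.013
[... 365 characters left out ...]
])]
{'clock': 0.7, 'q': array([ 1.18276836,  0.68907308, -0.19458789,  1.56528992,  0.15732168,
        0.90250125, -0.21507374]), 'qd': array([ 0.00057172,  0.0017576 ,  0.00068671, -0.00126277, -0.00243667,
        0.00147086,  0.00018012]), 'joint_torque': array([ 4.48207347e-04, -5.27369285e+01, -1.26612727e+00, -1.53721315e+01,
       -5.18311677e-02, -6.30496907e-04, -3.16255489e-05]), 'tool_pos': array([ 0.25591855, -0.57023749,  0.23876193]), 'eef_rot': array([9.77834588e-01, 2.09378880e-01, 5.77518150e-06, 5.73817593e-05]), 'contact_force': array([ 0.13511116,  0.13709163, -0.16814194]), 'moment': array([-0.01177731, -0.02292729,  0.03591475]), 'opening': 0.9993132655299771} -0.0187
```

View pics/scene0.png

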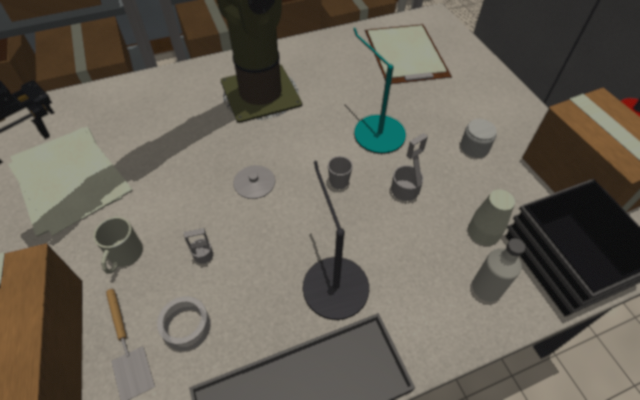

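View pics/top0.png

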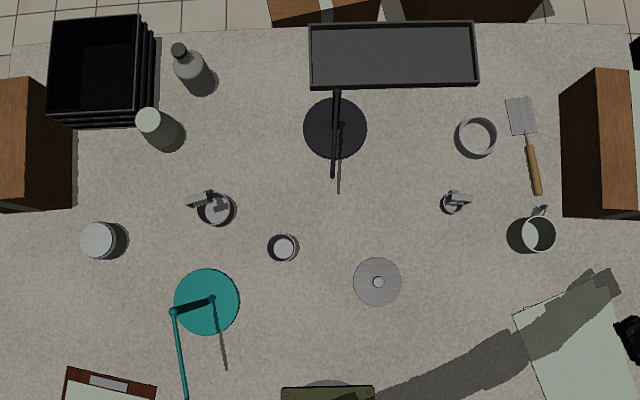

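```bash
cat > h.py <<'E'
import numpy as np,cv2
from plant import sensors,cams,r
M={n:cams.camera_model(n) for n in("scene","top")}
def K(n):
    m=M[n];return np.array([[m["fx"],0,m["cx"]],[0,m["fy"],m["cy"]],[0,0,1]])
def proj(n,P):
    T=M[n]["camera_from_world"]
    return cv2.projectPoints(np.asarray(P,float).reshape(-1,3),cv2.Rodrigues(T[:3,:3])[0],T[:3,3],K(n),M[n]["distortion"])[0][:,0]
def und(n,p): return cv2.undistortPoints(np.array([[p]],float),K(n),M[n]["distortion"])[0,0]
def tri(ps,pt):
    X=cv2.triangulatePoints(M["scene"]["camera_from_world"][:3],M["top"]["camera_from_world"][:3],und("scene",ps).reshape(2,1),und("top",pt).reshape(2,1))
    return (X[:3]/X[3])[:,0]
def onz(n,p,z):
    T=M[n]["camera_from_world"];C=-T[:3,:3].T@T[:3,3];d=T[:3,:3].T@np.r_[und(n,p),1]
    return C+d*(z-C[2])/d[2]
def crop(img,c,h,s,name):
    x,y=map(int,c);x0,y0=max(0,x-h),max(0,y-h)
    o=cv2.resize(img[y0:y+h,x0:x+h],None,fx=s,fy=s,interpolation=cv2.INTER_CUBIC)
    o=cv2.convertScaleAbs(o,alpha=1.6);cv2.imwrite(name,o)
def Tz(x,y,yaw,z): 
    c,s=np.cos(yaw),np.sin(yaw);T=np.eye(4);T[:3,:3]=[[c,-s,0],[s,c,0],[0,0,1]];T[:3,3]=[x,y,z];return T
E
python3 - <<'E'
from h import *
print("L",tri([419,148],[200,200]),onz("scene",[419,148],.173),onz("top",[200,200],.173))
print("S",tri([198,239],[459,197]),onz("scene",[198,239],.083),onz("top",[459,197],.083))
print("St",tri([337,288],[333,126]),onz("scene",[337,288],0),onz("top",[333,126],0))
a=cv2.imread("pics/scene0.png");b=cv2.imread("pics/top0.png")
s=6
def C(im,c,h=40):
    x,y=c;return cv2.convertScaleAbs(cv2.resize(im[y-h:y+h,x-h:x+h],(395,295) if 0 else (390,390),interpolation=cv2.INTER_CUBIC),alpha=1.5)
cv2.imwrite("pics/L.png",np.hstack([C(a,(412,170)),C(b,(210,205))]))
cv2.imwrite("pics/S.png",np.hstack([C(a,(200,245),30),C(b,(456,200),30)]))
cv2.imwrite("pics/St.png",np.hstack([C(a,(335,235),85),C(b,(335,130),60)]))
E
```

```text
L [0.50114827 0.23901263 0.16570874] [0.50722859 0.23944094 0.173     ] [0.49814574 0.23260842 0.173     ]
S [ 0.50093778 -0.2914718   0.08492239] [ 0.50075531 -0.28935227  0.083     ] [ 0.50060211 -0.2943828   0.083     ]
St [ 0.68722219 -0.03439969  0.00497479] [ 6.85074257e-01 -3.37057163e-02  1.11022302e-16] [ 0.68884202 -0.03416546  0.        ]
```

View pics/L.png

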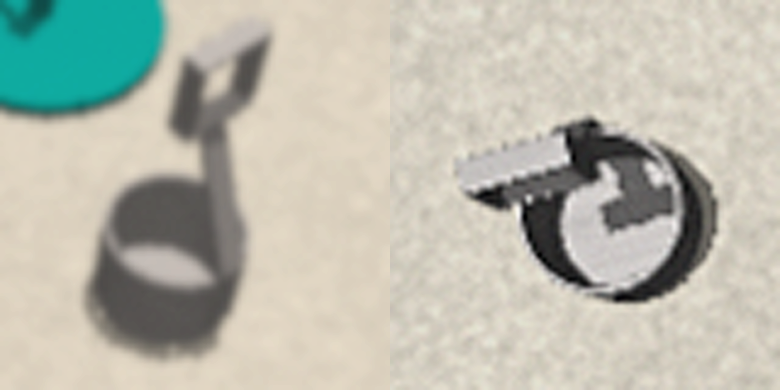

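View pics/S.png

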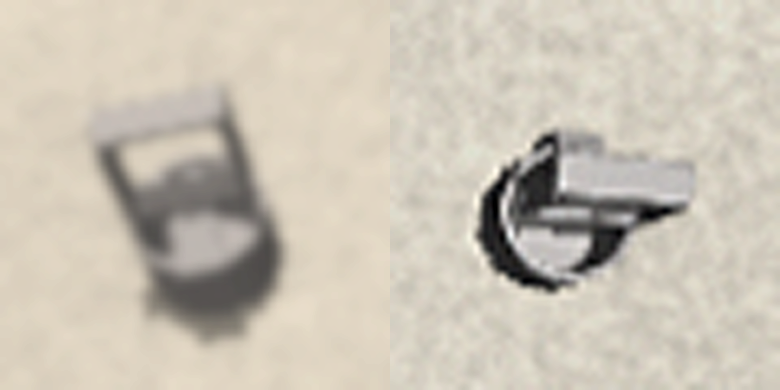

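View pics/St.png

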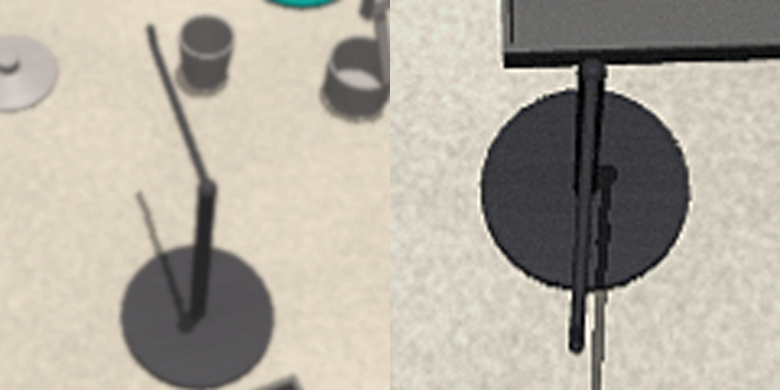

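```bash
cat > fit.py <<'E'
from h import *
from scipy.optimize import least_squares
a=cv2.imread("pics/scene0.png");b=cv2.imread("pics/top0.png")
print("tip",onz("top",[332.5,177.7],.254),onz("scene",[316.3,162.2],.252), "posttop",onz("top",[337.5,90.9],.244),onz("scene",[340.2,231.5],.244))
# foot ellipse from dark mask
def loop(h): # top-face corners
    return np.array([[7,22,26],[7,-22,26],[-7,-22,26],[-7,22,26]])/1000
cL=np.array([[183.7,197.8],[205.9,192.7],[207.9,199.5],[186.4,205.]])
# small crop: scale 6.5 origin (426,170)
g=lambda p:np.array(p)
cS=np.array([[(565-390)/6.5+426,170+150/6.5],[(693-390)/6.5+426,170+160/6.5],[(690-390)/6.5+426,170+205/6.5],[(563-390)/6.5+426,170+200/6.5]])
res={}
for n,c,h,g0 in(("L",cL,.173,(.5,.236,.1)),("S",cS,.083,(.5,-.292,0))):
    f=lambda p:(proj("top",(Tz(p[0],p[1],p[2],h)@np.c_[loop(h),np.ones(4)].T).T[:,:3])-c).ravel()
    s=least_squares(f,g0);print(n,s.x,np.degrees(s.x[2]),np.abs(s.fun).max());res[n]=s.x
def over(im,cam,p,h,R,hc):
    im=cv2.resize(im,None,fx=4,fy=4,interpolation=cv2.INTER_CUBIC)
    def poly(P,col,cl=True):
        P=np.array(P)/1000.;q=proj(cam,(Tz(p[0],p[1],p[2],h)@np.c_[P,np.ones(len(P))].T).T[:,:3])
        cv2.polylines(im,[np.int32(np.round((q+.5)*4))],cl,col,1,cv2.LINE_AA)
    poly(loop(h)*1000,(0,0,255));poly([[ -7,y,z] for y,z in((22,26),(22,-26),(-22,-26),(-22,26))],(0,255,0))
    t=np.linspace(0,6.283,60);H=h*1000
    for z,c in((-H,(255,0,0)),(-H+hc,(255,255,0))): poly(np.c_[R*np.cos(t),R*np.sin(t),0*t+z],c)
    poly([[R,0,-H+hc],[R,0,-H]],(255,0,255),False)
    return im
for n,h,R,hc,c1,c2 in(("L",.173,38,60,(412,170),(210,205)),("S",.083,24,42,(200,245),(456,200))):
    o=[]
    for im,cam,c in((a,"scene",c1),(b,"top",c2)):
        i=over(im,cam,res[n],h,R,hc);x,y=c;o.append(i[4*(y-45):4*(y+45),4*(x-45):4*(x+45)])
    cv2.imwrite(f"pics/fit{n}.png",cv2.convertScaleAbs(np.hstack(o),alpha=1.5))
E
python3 fit.py
```

```text
tip [ 0.51873656 -0.02375754  0.254     ] [ 0.52405455 -0.02023108  0.252     ] posttop [ 0.68229315 -0.0386177   0.244     ] [ 0.686202   -0.03745229  0.244     ]
L [0.49699917 0.233425   0.21813186] 12.49803498438624 0.8787931109883687
S [ 0.4958468  -0.29429165 -0.0903009 ] -5.173860337545669 0.8516904815193698
```

View pics/fitL.png

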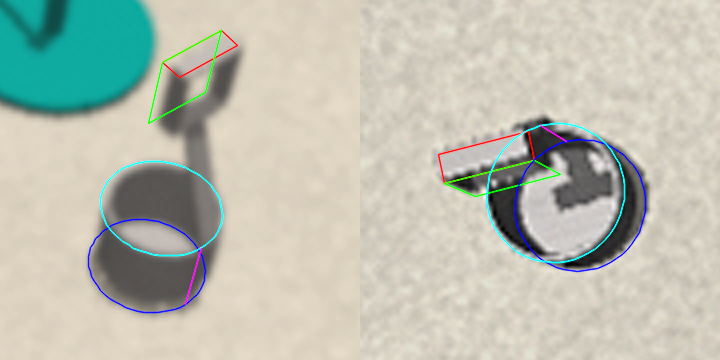

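View pics/fitS.png

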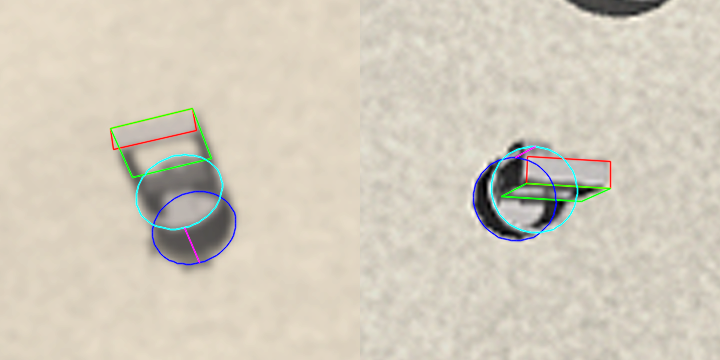

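```bash
cat > sil.py <<'E'
from h import *
from scipy.optimize import minimize
def box(x,y,z): return np.array([[i,j,k] for i in x for j in y for k in z],float)
def parts(R,hc,H):
    t=np.linspace(0,6.283,40);H*=1000
    c=lambda z:np.c_[R*np.cos(t),R*np.sin(t),0*t+z]
    return [np.r_[c(-H),c(-H+hc)],box((-7,7),(18,22),(-26,26)),box((-7,7),(-22,-18),(-26,26)),box((-7,7),(-22,22),(22,26)),box((-7,7),(-22,22),(-26,-22)),
     np.r_[box((R-2,R+2),(-7,7),(-H+hc-20,-H+hc)),box((-2,2),(-7,7),(-26,-24))]]
def render(cam,p,h,pr,c,hw=50,s=4):
    im=np.zeros((2*hw*s,2*hw*s),np.uint8)
    for P in pr:
        q=proj(cam,(Tz(p[0],p[1],p[2],h)@np.c_[P/1000,np.ones(len(P))].T).T[:,:3])
        q=(q+.5-np.array(c)+hw)*s*16
        cv2.fillConvexPoly(im,cv2.convexHull(np.int32(np.round(q))),255,cv2.LINE_AA,4)
    return cv2.resize(im,(2*hw,2*hw),interpolation=cv2.INTER_AREA)/255.
D={"L":("dipper_large",.173,38,60,(412,170),(210,205),(.5,.236,.2)),"S":("dipper_small",.083,24,42,(200,245),(456,200),(.498,-.293,-.05))}
if __name__=="__main__":
    import sys
    ims={"scene":cams.snapshot("scene"),"top":cams.snapshot("top")}
    for n,(nm,h,R,hc,c1,c2,g) in D.items():
        pr=parts(R,hc,h);mk={}
        for cam,c in(("scene",c1),("top",c2)):
            for d in cams.trace(cam,nm):
                if abs(d["at"][0]-c[0])<25 and abs(d["at"][1]-c[1])<25: mk[cam]=(d["mask"][c[1]-50:c[1]+50,c[0]-50:c[0]+50]*1.,c);break
        print(n,list(mk))
        vis=[]
        for cams_ in(["scene"],["top"],["scene","top"]):
            if not all(k in mk for k in cams_): continue
            f=lambda p:sum(np.abs(render(k,p,h,pr,mk[k][1])-mk[k][0]).sum() for k in cams_)
            best=None
            for dy in(-.25,0,.25):
                g2=np.array(g)+[0,0,dy]
                s=minimize(f,g2,method="Nelder-Mead",options=dict(initial_simplex=g2+np.array([[0,0,0],[.01,0,0],[0,.01,0],[0,0,.2]]),xatol=1e-4,fatol=.1))
                if best is None or s.fun<best.fun: best=s
            print(n,cams_,best.x.round(4),best.fun,[mk[k][0].sum() for k in cams_])
        p=best.x
        for k in mk:
            m,c=mk[k];i=ims[k][c[1]-50:c[1]+50,c[0]-50:c[0]+50]
            i=cv2.convertScaleAbs(cv2.resize(i,(400,400),interpolation=cv2.INTER_CUBIC),alpha=1.5)
            for M_,col in((m,(0,255,0)),(render(k,p,h,pr,c),(0,0,255))):
                cs,_=cv2.findContours((cv2.resize(M_,(400,400))>.5).astype(np.uint8),cv2.RETR_LIST,cv2.CHAIN_APPROX_NONE)
                cv2.drawContours(i,cs,-1,col,1)
            vis.append(i)
        cv2.imwrite(f"pics/sil{n}.png",np.hstack(vis))
E
python3 sil.py
```

```text
L ['scene', 'top']
L ['scene'] [0.497  0.2384 0.3013] 144.4156862745098 [np.float64(1394.0)]
L ['top'] [0.4983 0.2379 0.1918] 93.70196078431371 [np.float64(1300.0)]
L ['scene', 'top'] [0.4979 0.2378 0.2495] 247.1372549019608 [np.float64(1394.0), np.float64(1300.0)]
S ['scene', 'top']
S ['scene'] [ 0.4959 -0.2932 -0.0634] 118.98431372549021 [np.float64(628.0)]
S ['top'] [ 0.4953 -0.2942  0.0681] 58.94509803921569 [np.float64(513.0)]
S ['scene', 'top'] [ 0.4958 -0.2932 -0.0608] 181.95294117647057 [np.float64(628.0), np.float64(513.0)]
```

View pics/silL.png

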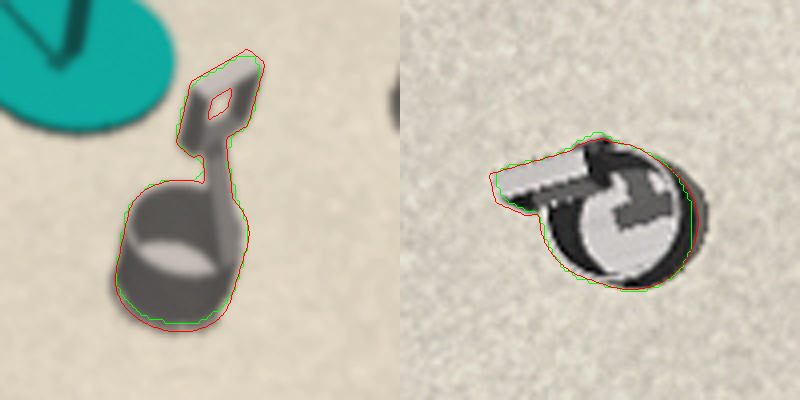

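View pics/silS.png

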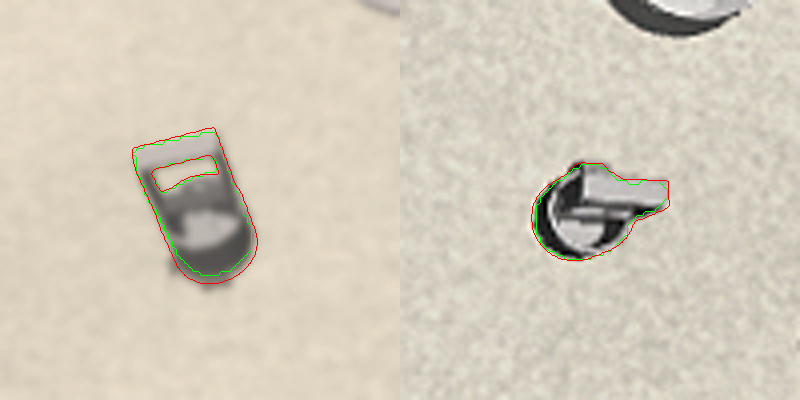

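```bash
cat > std.py <<'E'
from sil import *
from h import *
t=np.linspace(0,6.283,40)
cz=lambda r,z:np.c_[r*np.cos(t),r*np.sin(t),0*t+z]
pr=[np.r_[cz(75,0),cz(75,12)],np.r_[cz(8,0),cz(8,244)],
 np.r_[np.c_[0*t,4*np.cos(t),240+4*np.sin(t)],np.c_[0*t-150,4*np.cos(t),240+4*np.sin(t)]],
 np.r_[np.c_[0*t-150,4*np.cos(t),240+4*np.sin(t)],cz(4,256)+[-166,0,0]]]
ims={"scene":cams.snapshot("scene"),"top":cams.snapshot("top")}
CC={"scene":(335,240),"top":(335,140)};hw=90;mk={}
for k,c in CC.items():
    ds=[d for d in cams.trace(k,"stand") if abs(d["at"][0]-c[0])<40 and abs(d["at"][1]-c[1])<60]
    sub=ims[k][c[1]-hw:c[1]+hw,c[0]-hw:c[0]+hw].astype(int)
    if ds: mk[k]=ds[0]["mask"][c[1]-hw:c[1]+hw,c[0]-hw:c[0]+hw]*1.
    else:
        print(k,"no net mask; threshold");m=(sub.max(2)<75).astype(np.uint8)
        mk[k]=m*1.
out={}
for ks in(["scene"],["top"],["scene","top"]):
    w={}
    for k in ks: # limit to near model region
        w[k]=cv2.dilate(render(k,(.687,-.0345,-.07),0,pr,CC[k],hw),np.ones((13,13)))>0
    f=lambda p:sum((np.abs(render(k,p,0,pr,CC[k],hw)-mk[k])*w[k]).sum() for k in ks)
    g=np.array([.687,-.0345,-.07]);s=minimize(f,g,method="Nelder-Mead",options=dict(initial_simplex=g+np.array([[0,0,0],[.008,0,0],[0,.008,0],[0,0,.1]]),xatol=1e-4,fatol=.1))
    print(ks,s.x.round(4),s.fun,[mk[k].sum() for k in ks])
v=[]
for k in mk:
    c=CC[k];i=cv2.convertScaleAbs(cv2.resize(ims[k][c[1]-hw:c[1]+hw,c[0]-hw:c[0]+hw],(400,400),interpolation=cv2.INTER_CUBIC),alpha=1.5)
    for M_,col in((mk[k],(0,255,0)),(render(k,s.x,0,pr,c,hw),(0,0,255))):
        cs,_=cv2.findContours((cv2.resize(M_,(400,400))>.5).astype(np.uint8),cv2.RETR_LIST,cv2.CHAIN_APPROX_NONE);cv2.drawContours(i,cs,-1,col,1)
    v.append(i)
cv2.imwrite("pics/std.png",np.hstack(v))
E
python3 std.py
```

```text
['scene'] [ 0.6824 -0.0364 -0.0881] 173.5921568627451 [np.float64(4008.0)]
['top'] [ 0.682  -0.0366 -0.089 ] 153.46666666666667 [np.float64(3307.0)]
['scene', 'top'] [ 0.6823 -0.0364 -0.0876] 328.60392156862747 [np.float64(4008.0), np.float64(3307.0)]
```

View pics/std.png

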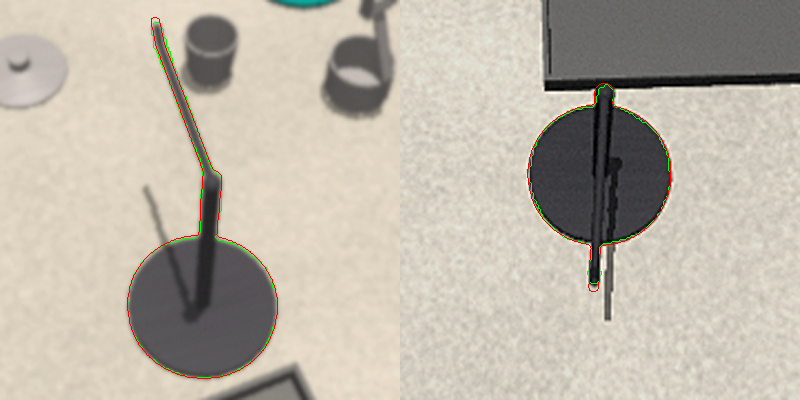

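drive_tool:
  series:
    - [[10,20,25,-0.017,88],[24,35,25,-0.017,88],[26,40,25,-0.017,88],[26,40,20,-0.017,88],[26,45,0,-0.017,88],[26,45,0,-0.017,88],[26,45,0,-0.017,88],[26,45,0,-0.017,88],[26,45,0,-0.018,88],[26,45,0,-0.018,88]]
  force: 25

```text
clock: 2.2
tool_pos: [0.49, -0.1779, 0.3316]
eef_rot: [0.992, 0.124, 0.0, 0.0]
contact_force: [0.6, -0.8, -0.2]
opening: 1.004
```

drive_tool:
  series:
    - [[0,45,0,0,88],[0,45,0,0,88],[0,45,0,0,88],[0,45,0,0,88],[0,45,0,0,88],[0,45,0,0,88],[0,45,0,0,88],[0,45,0,0,88],[0,35,0,0,88],[0,8,0,0,88]]

```text
clock: 3.2
tool_pos: [0.4881, 0.2289, 0.3314]
eef_rot: [0.992, 0.128, 0.0, -0.002]
contact_force: [-0.4, -1.2, 0.4]
opening: 0.999
```

```bash
cat > st.py <<'E'
from h import *
s=sensors.get_state();q=s["eef_rot"]
print(s["clock"],s["tool_pos"].round(4),"yaw",round(2*np.arctan2(q[1],q[0]),4),"tilt",q[2:].round(4),"F",s["contact_force"].round(2),"op",round(s["opening"]*88.1,1))
E
python3 st.py
python3 - <<'E'
import sys;sys.path.insert(0,'.')
from h import *
cv2.imwrite("pics/s1.png",cams.snapshot("scene"))
E
python3 st.py
```

```text
3.2 [0.4881 0.2289 0.3314] yaw 0.2573 tilt [ 0.0002 -0.0017] F [-0.43 -1.25  0.38] op 88.0
3.25 [0.4884 0.2276 0.3313] yaw 0.2558 tilt [ 0.0001 -0.0012] F [0.47 0.73 1.68] op 88.0
```

drive_tool:
  series:
    - [[5,5,-10,-0.006,88],[4.5,5,-25,0,88],[0,0,-35,0,88],[0,0,-30,0,88],[0,0,-15,0,88],[0,0,-5,0,88],[0,0,0,0,88]]

```text
clock: 3.95
tool_pos: [0.499, 0.2315, 0.2106]
eef_rot: [0.993, 0.12, -0.001, 0.001]
contact_force: [-1.2, -0.5, 0.9]
opening: 0.998
```

```bash
python3 - <<'E'
from h import *
a=cams.snapshot("scene");b=cams.snapshot("top")
def C(im,c,h):
    x,y=c;return cv2.convertScaleAbs(cv2.resize(im[y-h:y+h,x-h:x+h],(390,390),interpolation=cv2.INTER_CUBIC),alpha=1.5)
cv2.imwrite("pics/g1.png",np.hstack([C(a,(412,140),70),C(b,(200,205),60)]))
E
python3 st.py
```

```text
4.05 [0.4996 0.2328 0.212 ] yaw 0.2424 tilt [ 0.0008 -0.    ] F [0.03 0.28 0.74] op 88.2
```

View pics/g1.png

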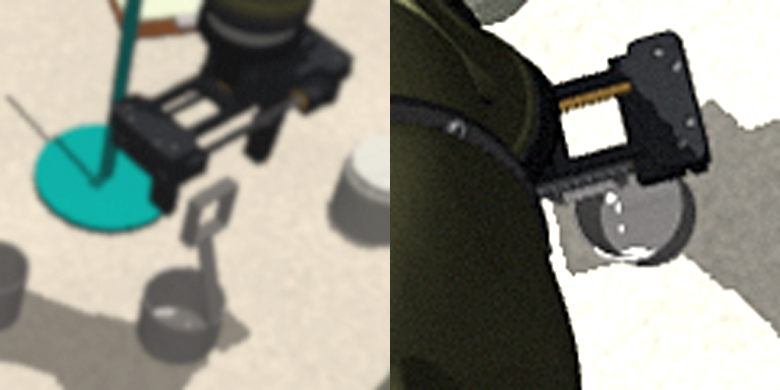

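drive_tool:
  series:
    - [[-1,5,-10,0.005,88],[0,0,-15,0,88],[0,0,-15,0,88],[0,0,-10,0,88],[0,0,-3,0,88],[0,0,0,0,88]]

```text
clock: 4.65
tool_pos: [0.4977, 0.2385, 0.1581]
eef_rot: [0.992, 0.124, -0.0, 0.0]
contact_force: [-0.1, -0.7, 0.2]
opening: 1.002
```

```bash
cat > look.py <<'E'
import sys
from h import *
n,x1,y1,h1,x2,y2,h2=sys.argv[1],*map(int,sys.argv[2:8])
a=cams.snapshot("scene");b=cams.snapshot("top")
def C(im,c,h):
    im=cv2.copyMakeBorder(im,h,h,h,h,cv2.BORDER_CONSTANT);x,y=c;return cv2.convertScaleAbs(cv2.resize(im[y:y+2*h,x:x+2*h],(390,390),interpolation=cv2.INTER_CUBIC),alpha=1.5)
cv2.imwrite(f"pics/{n}.png",np.hstack([C(a,(x1,y1),h1),C(b,(x2,y2),h2)]))
E
python3 st.py;python3 look.py g2 412 150 60 200 205 60
```

```text
4.65 [0.4977 0.2385 0.1581] yaw 0.2491 tilt [-0.0001  0.0001] F [-0.09 -0.68  0.18] op 88.3
```

View pics/g2.png

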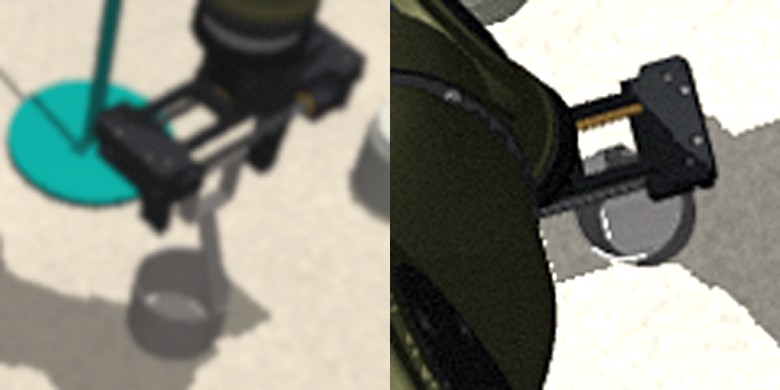

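The fingers straddle the large dipper's loop: in the scene view the loop sits between them near pixel (410,140). Next I close the gripper and lift.

drive_tool:
  series:
    - [[0,0,0,0,30],[0,0,0,0,30],[0,0,0,0,30],[0,0,0,0,30],[0,0,0,0,30],[0,0,0,0,30],[0,0,0,0,30],[0,0,5,0,30],[0,0,10,0,30],[0,0,10,0,30]]
  force: 30

```text
clock: 5.75
tool_pos: [0.4976, 0.2383, 0.184]
eef_rot: [0.992, 0.124, -0.0, 0.0]
contact_force: [0.0, -1.0, -1.5]
opening: 0.496
```

```bash
python3 st.py;python3 look.py g3 412 150 60 200 205 60
```

```text
5.75 [0.4976 0.2383 0.184 ] yaw 0.2489 tilt [-0.0001  0.    ] F [ 0.01 -0.99 -1.54] op 43.7
```

View pics/g3.png

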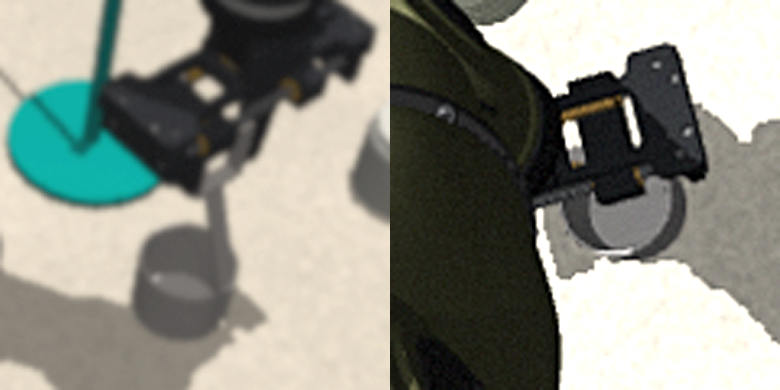

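drive_tool:
  series:
    - [[0,0,15,0,30],[0,0,25,0,30],[0,-5,25,0,30],[-4,-15,20,-0.03,30],[-8,-22,11,-0.05,30],[-8,-28,5,-0.05,30],[-8,-30,0,-0.05,30],[-8,-30,0,-0.05,30],[-6,-30,0,-0.05,30],[-6,-30,0,-0.04,30]]

```text
clock: 6.85
tool_pos: [0.4492, 0.0472, 0.2845]
eef_rot: [0.999, -0.036, 0.0, 0.0]
contact_force: [0.7, -0.0, -2.4]
opening: 0.493
```

drive_tool:
  series:
    - [[0,-28,0,-0.017,30],[0,-20,0,0,30],[0,-12,0,0,30],[0,-6,0,0,30],[0,0,0,0,30],[0,0,0,0,30]]

```text
clock: 7.45
tool_pos: [0.4499, -0.0165, 0.2843]
eef_rot: [0.999, -0.043, 0.0, -0.0]
contact_force: [-0.7, 0.1, -2.4]
opening: 0.5
```

```bash
python3 st.py;python3 look.py g4 300 180 100 330 200 80
```

```text
7.45 [ 0.4499 -0.0165  0.2843] yaw -0.0866 tilt [ 0.0001 -0.0004] F [-0.72  0.13 -2.36] op 44.0
```

View pics/g4.png

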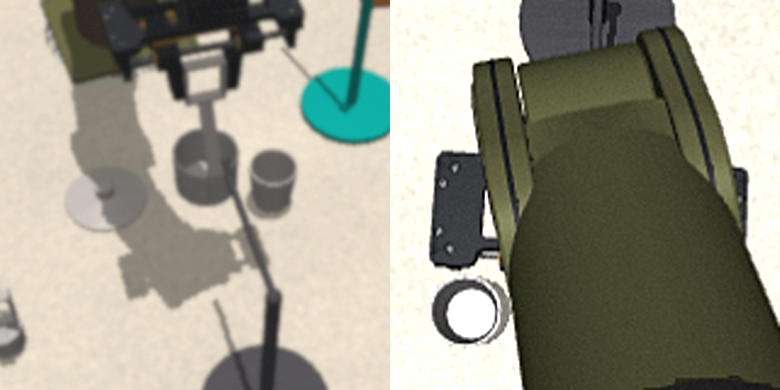

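drive_tool:
  series:
    - [[0,0,-12,0,30],[0,0,-18,0,30],[0,0,-15,0,30],[0,0,-6,0,30],[6,0,0,0,30],[8,0,0,0,30],[8,-1,0,0,30],[8,-1,0,0,30],[0,0,0,0,30]]

```text
clock: 8.45
tool_pos: [0.4818, -0.0198, 0.2337]
eef_rot: [0.999, -0.044, 0.001, -0.0]
contact_force: [-0.2, -0.5, -2.1]
opening: 0.493
```

```bash
python3 st.py;python3 look.py g5 320 170 60 330 200 80; python3 - <<'E'
from h import *
s=sensors.get_state();p=s["tool_pos"]+[0,0,.0149]
print(proj("scene",p),cams.mark_of("scene","dipper_large")[:2])
E
```

```text
8.45 [ 0.4818 -0.0198  0.2337] yaw -0.0887 tilt [ 0.0014 -0.0001] F [-0.24 -0.5  -2.05] op 43.4
[[308.67774877 148.10273084]] [{'at': [311.6, 149.2], 'confidence': 0.85}]
```

View pics/g5.png

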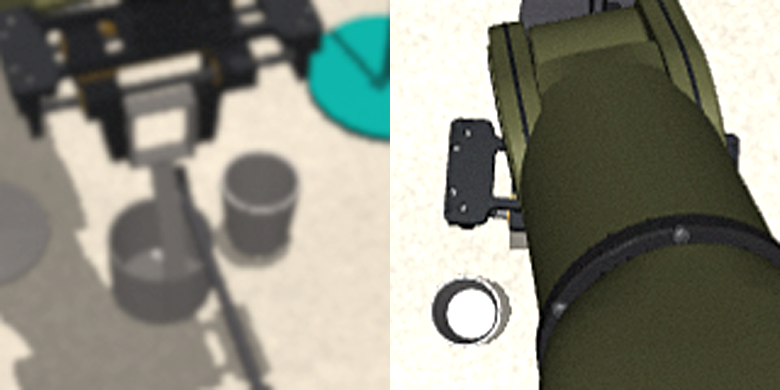

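drive_tool:
  series:
    - [[6,0,0,0,30],[10,0,0,0,30],[10,-1,0,0,30],[10,-1,0,0,30],[10,-1,0,0,30],[6,-1,0,0,30],[0,0,0,0,30]]

```text
clock: 9.3
tool_pos: [0.5328, -0.0239, 0.2331]
eef_rot: [0.999, -0.044, 0.0, 0.0]
contact_force: [-0.7, -0.4, -1.8]
opening: 0.496
```

```bash
python3 st.py;python3 look.py g6 320 190 60 330 200 80
```

```text
9.3 [ 0.5328 -0.0239  0.2331] yaw -0.0886 tilt [0.0003 0.    ] F [-0.69 -0.45 -1.85] op 43.7
```

View pics/g6.png

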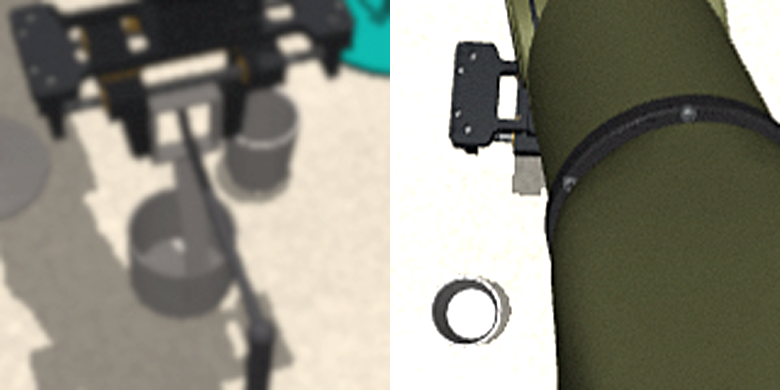

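drive_tool:
  series:
    - [[8,0,0,0,30],[12,-1,0,0,30],[14,-1,0,0,30],[14,-1,0,0,30],[14,-1,0,0,30],[10,-1,0,0,30],[6,-1,0,0,30],[2,0,0,0,30],[0,0,0,0,30]]

```text
clock: 10.3
tool_pos: [0.6116, -0.0296, 0.2331]
eef_rot: [0.999, -0.044, -0.0, 0.0]
contact_force: [0.3, 0.6, -2.5]
opening: 0.493
```

```bash
python3 st.py;python3 look.py g7 330 210 60 330 160 80
```

```text
10.3 [ 0.6116 -0.0296  0.2331] yaw -0.0882 tilt [-0.0003  0.    ] F [ 0.34  0.62 -2.54] op 43.4
```

View pics/g7.png

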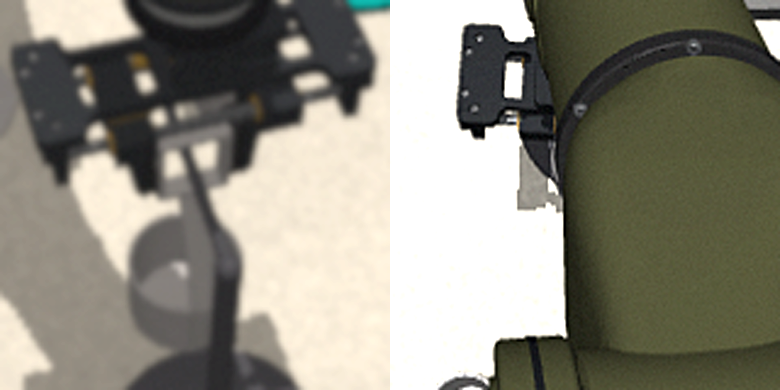

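drive_tool:
  series:
    - [[0,0,-5,0,30],[0,0,-8,0,30],[0,0,-6,0,30],[0,0,-3,0,30],[0,0,0,0,30],[0,0,0,0,30]]

```text
clock: 11.0
tool_pos: [0.6118, -0.0296, 0.2112]
eef_rot: [0.999, -0.044, 0.0, 0.0]
contact_force: [0.9, 0.4, -2.4]
opening: 0.494
```

drive_tool:
  series:
    - [[0,0,-1,0,30],[0,0,-1,0,30],[0,0,0,0,30]]

```text
clock: 11.3
tool_pos: [0.6117, -0.0297, 0.2093]
eef_rot: [0.999, -0.044, -0.0, 0.0]
contact_force: [0.2, -0.1, -3.0]
opening: 0.493
```

drive_tool:
  series:
    - [[0,0,-1,0,30],[0,0,-1,0,30],[0,0,0,0,30]]

```text
clock: 11.6
tool_pos: [0.6118, -0.0297, 0.2072]
eef_rot: [0.999, -0.044, 0.0, 0.0]
contact_force: [-0.4, -0.0, -2.7]
opening: 0.495
```

drive_tool:
  series:
    - [[0,0,-1,0,30],[0,0,0,0,30]]

```text
clock: 11.8
tool_pos: [0.6119, -0.0297, 0.207]
eef_rot: [0.999, -0.044, 0.0, 0.0]
contact_force: [-1.8, -0.2, 3.7]
opening: 0.495
```

drive_tool:
  series:
    - [[0,0,0,0,44.5],[0,0,0,0,46],[0,0,0,0,50],[0,0,0,0,56],[0,0,0,0,64],[0,0,0,0,70],[0,0,0,0,70],[0,0,0,0,70]]

```text
clock: 12.6
tool_pos: [0.6118, -0.0297, 0.2063]
eef_rot: [0.999, -0.044, -0.0, 0.0]
contact_force: [-1.5, -0.5, 0.5]
opening: 0.798
```

```bash
python3 st.py;python3 look.py g8 330 210 60 330 160 80
```

```text
12.6 [ 0.6118 -0.0297  0.2063] yaw -0.0882 tilt [-0.  0.] F [-1.54 -0.47  0.5 ] op 70.3
```

View pics/g8.png

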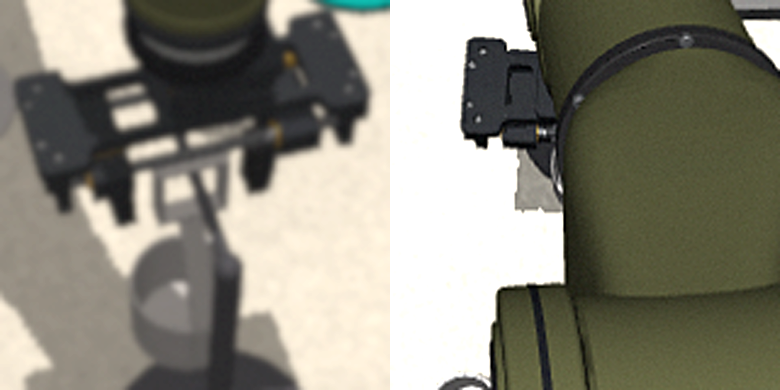

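drive_tool:
  series:
    - [[0,0,6,0,70],[0,0,10,0,70],[0,0,15,0,70],[0,0,20,0,70],[0,0,25,0,70],[0,0,30,0,70],[0,0,20,0,70],[-10,-15,5,0.003,88],[-15,-30,0,0.005,88],[-15,-35,0,0.005,88]]

```text
clock: 13.7
tool_pos: [0.5702, -0.1105, 0.3371]
eef_rot: [0.999, -0.036, -0.0, 0.0]
contact_force: [0.0, 0.1, 0.6]
opening: 0.996
```

drive_tool:
  series:
    - [[-15,-35,0,0.005,88],[-15,-35,0,0.005,88],[-15,-35,0,0.004,88],[-15,-35,0,0,88],[-14,-30,0,0,88],[-2,-13,0,0,88],[0,0,0,0,88]]

```text
clock: 14.4
tool_pos: [0.4943, -0.295, 0.3369]
eef_rot: [0.999, -0.033, -0.0, 0.0]
contact_force: [-0.3, 1.6, -0.6]
opening: 0.999
```

```bash
python3 st.py;python3 look.py g9 330 210 80 400 150 130;python3 st.py
```

```text
14.4 [ 0.4943 -0.295   0.3369] yaw -0.0657 tilt [-0.0005  0.0004] F [-0.27  1.64 -0.62] op 88.0
14.5 [ 0.4964 -0.291   0.3371] yaw -0.0594 tilt [ 0.0001 -0.0008] F [-0.06  0.29  0.69] op 88.2
```

View pics/g9.png

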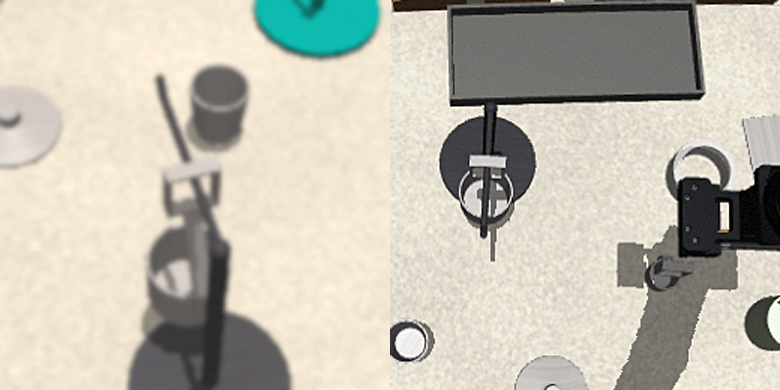

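drive_tool:
  series:
    - [[-1,-2,-20,0.005,88],[0,0,-40,0,88],[0,0,-45,0,88],[0,0,-45,0,88],[0,0,-35,0,88],[0,0,-15,0,88],[0,0,0,0,88],[0,0,0,0,88]]

```text
clock: 15.3
tool_pos: [0.4961, -0.293, 0.1377]
eef_rot: [1.0, -0.027, 0.001, -0.0]
contact_force: [1.4, -0.4, -0.2]
opening: 0.995
```

```bash
python3 st.py;python3 look.py h1 200 230 50 456 200 60
```

```text
15.3 [ 0.4961 -0.293   0.1377] yaw -0.0535 tilt [ 0.0005 -0.0004] F [ 1.44 -0.39 -0.25] op 87.7
```

View pics/h1.png

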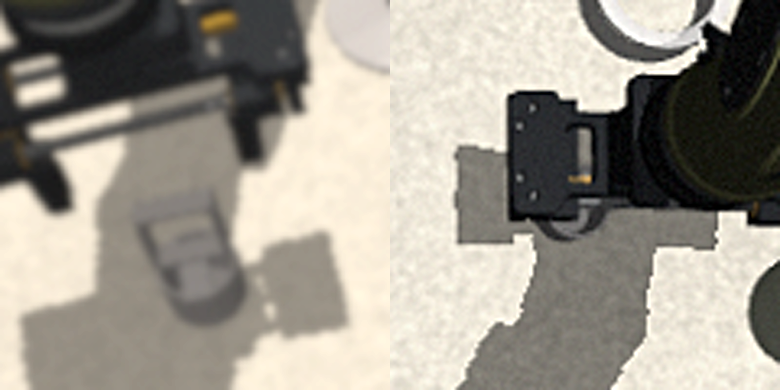

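The gripper is above the small dipper. The loop (scene crop around (175,210)) lies between the fingertips, with its top bar parallel to the jaws. Next I go down the remaining 70 mm.

drive_tool:
  series:
    - [[0,0,-15,0,88],[0,0,-20,0,88],[0,0,-18,0,88],[0,0,-12,0,88],[0,0,-5,0,88],[0,0,0,0,88],[0,0,0,0,88]]

```text
clock: 16.1
tool_pos: [0.4953, -0.295, 0.0681]
eef_rot: [1.0, -0.028, 0.001, 0.0]
contact_force: [-0.1, 0.9, -0.1]
opening: 0.998
```

```bash
python3 st.py;python3 look.py h2 200 230 50 456 200 60
```

```text
16.1 [ 0.4953 -0.295   0.0681] yaw -0.0562 tilt [0.0007 0.0004] F [-0.07  0.94 -0.1 ] op 88.0
```

View pics/h2.png

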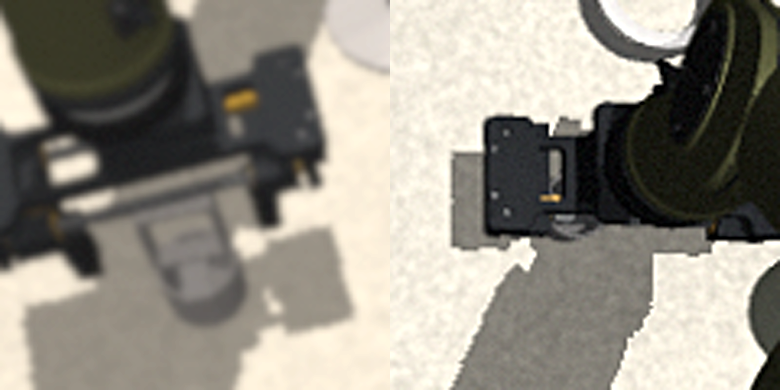

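drive_tool:
  series:
    - [[0,0,0,0,30],[0,0,0,0,30],[0,0,0,0,30],[0,0,0,0,30],[0,0,0,0,30],[0,0,0,0,30],[0,0,0,0,30],[0,0,5,0,30],[0,0,10,0,30],[0,0,10,0,30]]
  force: 25

```text
clock: 17.2
tool_pos: [0.4947, -0.2947, 0.0931]
eef_rot: [1.0, -0.028, -0.0, 0.0]
contact_force: [-0.5, -0.2, -0.6]
opening: 0.5
```

```bash
python3 st.py;python3 look.py h3 200 230 50 456 200 60
```

```text
17.2 [ 0.4947 -0.2947  0.0931] yaw -0.0563 tilt [-0.      0.0001] F [-0.48 -0.16 -0.62] op 44.0
```

View pics/h3.png

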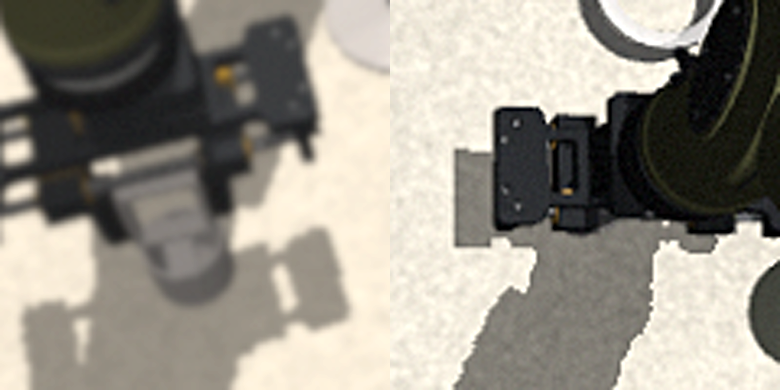

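drive_tool:
  series:
    - [[0,0,20,0,30],[0,0,30,0,30],[0,5,35,0,30],[-5,15,35,0,30],[-8,22,30,-0.006,30],[-8,28,22,-0.006,30],[-8,32,13,-0.006,30],[-8,32,5,-0.006,30],[-5,32,2,-0.006,30],[-3,32,0,-0.002,30]]

```text
clock: 18.3
tool_pos: [0.4491, -0.0956, 0.285]
eef_rot: [0.999, -0.044, 0.001, 0.0]
contact_force: [0.5, -0.1, -1.6]
opening: 0.498
```

drive_tool:
  series:
    - [[0,30,0,0,30],[0,24,0,0,30],[0,16,0,0,30],[0,8,0,0,30],[0,2,0,0,30],[0,0,0,0,30],[0,0,0,0,30]]

```text
clock: 19.0
tool_pos: [0.4497, -0.0178, 0.2843]
eef_rot: [0.999, -0.045, -0.0, 0.0]
contact_force: [0.0, -0.9, -1.0]
opening: 0.499
```

```bash
python3 st.py;python3 look.py h4 320 170 70 330 160 80
```

```text
19.0 [ 0.4497 -0.0178  0.2843] yaw -0.09 tilt [-0.      0.0003] F [ 0.03 -0.89 -1.02] op 43.9
```

View pics/h4.png

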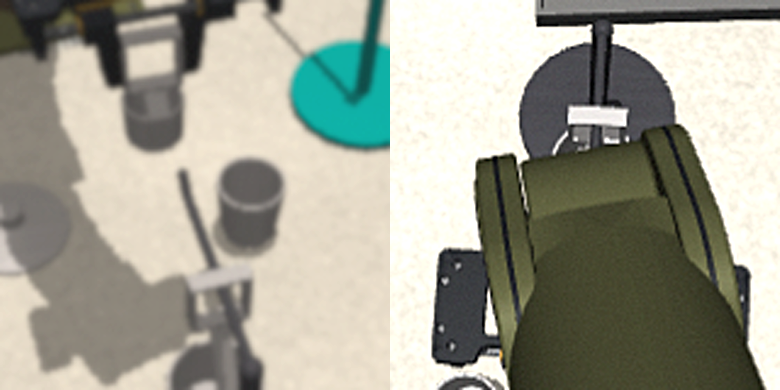

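drive_tool:
  series:
    - [[0,1,-12,0,30],[0,0,-18,0,30],[0,0,-15,0,30],[0,0,-6,0,30],[6,0,0,0,30],[10,0,0,0,30],[10,-1,0,0,30],[8,-1,0,0,30],[0,0,0,0,30]]

```text
clock: 20.0
tool_pos: [0.4858, -0.0178, 0.2336]
eef_rot: [0.999, -0.044, 0.001, -0.0]
contact_force: [0.2, 0.1, -1.7]
opening: 0.497
```

```bash
python3 st.py;python3 look.py h5 320 170 70 330 160 80
```

```text
20.0 [ 0.4858 -0.0178  0.2336] yaw -0.0888 tilt [ 0.0012 -0.0001] F [ 0.19  0.1  -1.66] op 43.8
```

View pics/h5.png

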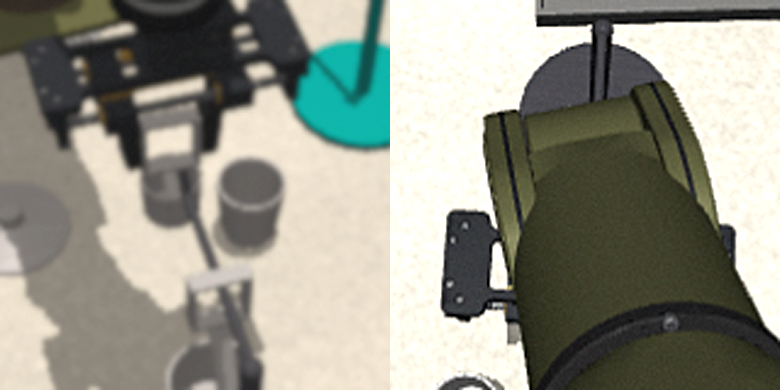

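drive_tool:
  series:
    - [[6,-1,0,0,30],[10,-1,0,0,30],[10,-1,0,0,30],[10,-1,0,0,30],[10,-1,0,0,30],[0,0,0,0,30]]

```text
clock: 20.7
tool_pos: [0.5316, -0.0228, 0.2332]
eef_rot: [0.999, -0.044, 0.001, -0.0]
contact_force: [-0.4, 0.1, -0.6]
opening: 0.498
```

```bash
python3 st.py;python3 look.py h6 320 180 60 330 160 80
```

```text
20.7 [ 0.5316 -0.0228  0.2332] yaw -0.0885 tilt [ 0.0009 -0.0001] F [-0.38  0.1  -0.56] op 43.9
```

View pics/h6.png

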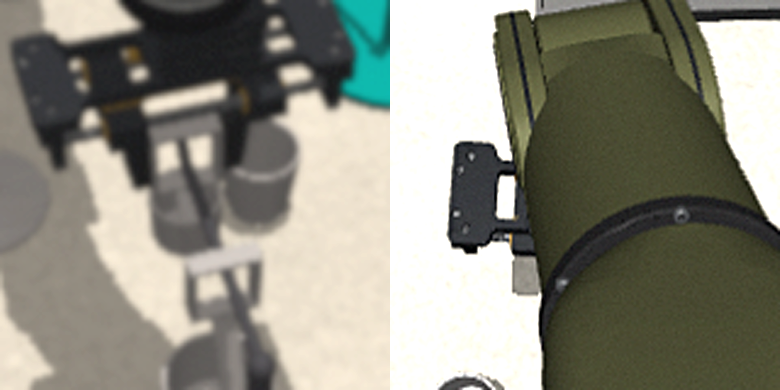

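drive_tool:
  series:
    - [[6,-1,0,0,30],[10,-1,0,0,30],[10,-1,0,0,30],[6,-1,0,0,30],[4,0,-4,0,30],[0,0,-8,0,30],[0,0,-6,0,30],[0,0,-3,0,30],[0,0,-1,0,30],[0,0,0,0,30]]

```text
clock: 21.8
tool_pos: [0.5655, -0.0266, 0.2111]
eef_rot: [0.999, -0.044, -0.0, 0.0]
contact_force: [0.6, 0.5, -1.2]
opening: 0.495
```

```bash
python3 st.py;python3 look.py h7 320 190 60 330 160 80
```

```text
21.8 [ 0.5655 -0.0266  0.2111] yaw -0.088 tilt [-0.0002  0.0001] F [ 0.56  0.52 -1.23] op 43.6
```

View pics/h7.png

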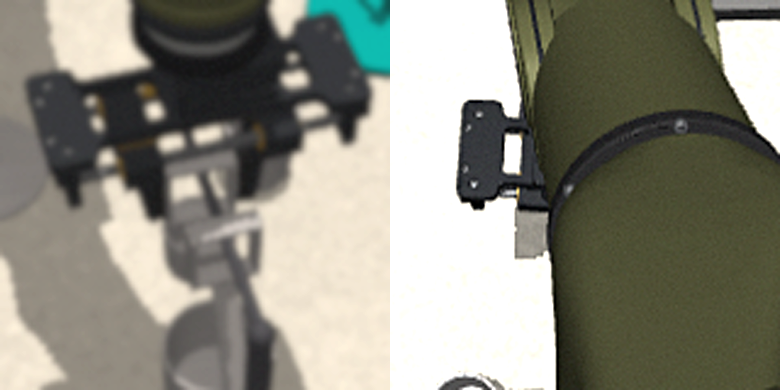

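drive_tool:
  series:
    - [[0,0,-1,0,30],[0,0,-1,0,30],[0,0,-1,0,30],[0,0,-1,0,30],[0,0,0,0,30]]

```text
clock: 22.4
tool_pos: [0.5657, -0.0267, 0.2071]
eef_rot: [0.999, -0.044, -0.0, 0.0]
contact_force: [-0.0, -1.2, -1.2]
opening: 0.499
```

drive_tool:
  series:
    - [[0,0,-1,0,30],[0,0,0,0,30]]

```text
clock: 22.6
tool_pos: [0.5657, -0.0267, 0.2062]
eef_rot: [0.999, -0.044, -0.0, 0.0]
contact_force: [-0.2, 0.3, -1.8]
opening: 0.496
```

drive_tool:
  series:
    - [[0,0,-1,0,30],[0,0,0,0,30]]

```text
clock: 22.8
tool_pos: [0.5659, -0.0267, 0.2058]
eef_rot: [0.999, -0.044, 0.0, 0.0]
contact_force: [-1.1, 0.1, 3.1]
opening: 0.496
```

Contact with the bar shows as +3 N, so I release here.

drive_tool:
  series:
    - [[0,0,0,0,44.5],[0,0,0,0,46],[0,0,0,0,50],[0,0,0,0,56],[0,0,0,0,64],[0,0,0,0,70],[0,0,0,0,70],[0,0,0,0,70]]

```text
clock: 23.6
tool_pos: [0.5658, -0.0267, 0.2053]
eef_rot: [0.999, -0.044, 0.0, 0.0]
contact_force: [-0.2, -1.0, 0.3]
opening: 0.795
```

```bash
python3 st.py;python3 look.py h8 320 190 60 330 160 80
```

```text
23.6 [ 0.5658 -0.0267  0.2053] yaw -0.0882 tilt [0. 0.] F [-0.25 -1.03  0.3 ] op 70.0
```

View pics/h8.png

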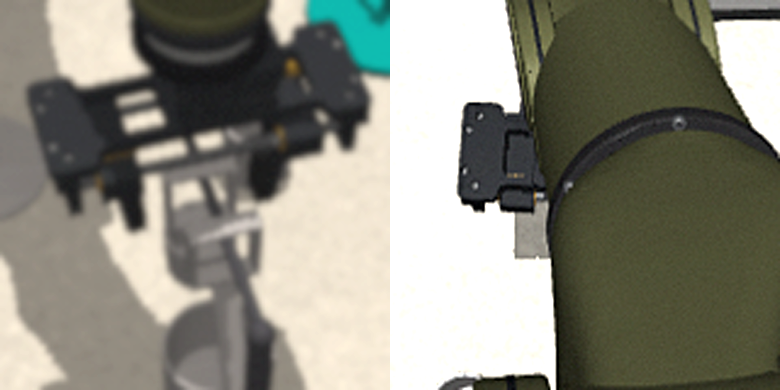

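drive_tool:
  series:
    - [[0,0,6,0,70],[0,0,10,0,70],[0,0,15,0,70],[0,0,20,0,70],[0,0,25,0,70],[0,0,30,0,70],[0,0,20,0,70],[-5,-15,5,0,70],[-5,-30,0,0,70],[-5,-35,0,0,70]]

```text
clock: 24.7
tool_pos: [0.5498, -0.1076, 0.3362]
eef_rot: [0.999, -0.043, -0.0, 0.0]
contact_force: [-0.1, 0.2, 0.2]
opening: 0.795
```

drive_tool:
  series:
    - [[-5,-40,0,0,70],[-5,-40,0,0,70],[-5,-40,0,0,70],[-5,-40,0,0,70],[0,-30,0,0,70],[0,-15,0,0,70],[0,0,0,0,70],[0,0,0,0,70],[0,0,0,0,70],[0,0,0,0,70]]

```text
clock: 25.7
tool_pos: [0.5314, -0.3096, 0.3364]
eef_rot: [0.999, -0.043, 0.0, -0.0]
contact_force: [-0.3, 0.3, -0.5]
opening: 0.796
```

```bash
python3 st.py;python3 look.py h9 320 190 60 330 140 60; python3 - <<'E'
from h import *
c,s=np.cos(-.0876),np.sin(-.0876);o=np.array([.6823,-.0364])
for n in("dipper_large","dipper_small"):
    a=cams.mark_of("scene",n);b=cams.mark_of("top",n)
    print(n,[(round(d["confidence"],2),d["at"]) for d in a],[(round(d["confidence"],2),d["at"]) for d in b])
    if a and b:
        X=tri(a[0]["at"],b[0]["at"]);d=X[:2]-o;print("stand frame",round(c*d[0]+s*d[1],4),round(-s*d[0]+c*d[1],4),round(X[2],4))
E
```

```text
25.7 [ 0.5314 -0.3096  0.3364] yaw -0.0851 tilt [ 0.0001 -0.0004] F [-0.31  0.31 -0.52] op 70.1
dipper_large [(0.92, [328.2, 208.1]), (0.44, [335.9, 288.6])] [(0.9, [336.2, 131.6])]
stand frame -0.069 -0.0021 0.2172
dipper_small [(0.57, [322.6, 187.4])] [(0.64, [335.1, 155.3])]
stand frame -0.1157 -0.001 0.2243
```

View pics/h9.png

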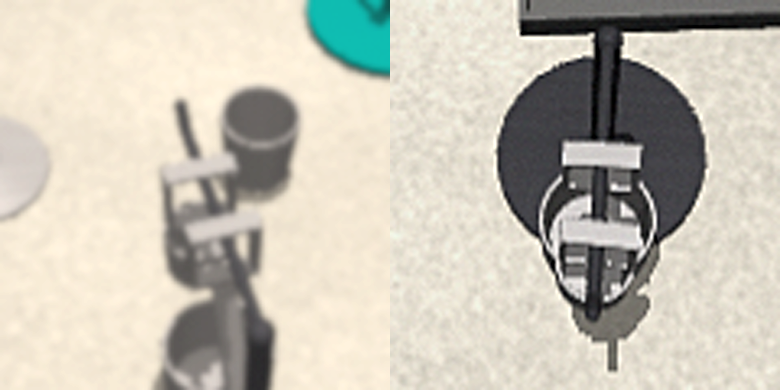

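drive_tool:
  series:
    - [[0,0,0,0,70],[0,0,0,0,70],[0,0,0,0,70],[0,0,0,0,70],[0,0,0,0,70],[0,0,0,0,70],[0,0,0,0,70],[0,0,0,0,70],[0,0,0,0,70],[0,0,0,0,70]]

```text
clock: 27.0
tool_pos: [0.5307, -0.3117, 0.3362]
eef_rot: [0.999, -0.044, -0.0, 0.0]
contact_force: [0.0, 0.2, 0.5]
opening: 0.793
```

```bash
python3 - <<'E'
from h import *
S=[[cams.snapshot(n)[y-60:y+60,x-60:x+60] for n,x,y in(("scene",320,190),("top",335,140))] for _ in range(4)]
for i in(1,2,3): print([round(float(np.abs(S[i][k].astype(int)-S[0][k]).mean()),2) for k in(0,1)],[int(cv2.absdiff(cv2.GaussianBlur(S[i][k],(5,5),0),cv2.GaussianBlur(S[0][k],(5,5),0)).max()) for k in(0,1)])
print(sensors.get_state()["clock"]); r.finish_job()
E
```

```text
[0.31, 1.63] [1, 2]
[0.31, 1.63] [1, 2]
[0.31, 1.64] [1, 2]
27.4
the job is handed in; nothing more can be done
```

Both dippers are hanging on the dark stand's hook, the large one hung first, and I handed the job in at about 27 s of the 64 s. No verdict came back.

I checked after letting go of both and moving the arm clear, with these results in the stand's frame:

| Dipper | x along bar | y sideways | z height |
|---|---|---|---|
| Large | −69 mm | −2 mm | 217 mm |
| Small | −116 mm | −1 mm | 224 mm |

- **Position:** All values lie inside the required ranges. The small dipper is about 47 mm nearer the tip.
- **Strap side and upright:** I carried both with their strap sides towards the post. The final pictures show them hanging upright, though I did not measure the final tilt.
- **Stillness:** Pictures taken over the last 0.4 s showed no motion beyond image noise.
- **Disagreement:** The two heights should both be 222 mm. The measured values are 5 mm below and 2 mm above that, which I put down to point-detection and camera calibration error. The network was less sure of the small dipper (confidence about 0.6) than of the large one (0.9).
- **Forces:** The largest wrist force I saw was about 4 N, as each loop touched the bar. I only read the force at the end of each move.

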